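# Brace the sealant jar that fits and twist off its cap

### The arm

A 7-joint arm with a two-finger parallel gripper is mounted at the origin on the work surface. World frame = base frame: x ahead of the robot, y to its left, z up, the work surface at z = 0. Lengths are in m, angles in rad, forces in N, time in s.
With the tool pointing down it reaches from about 0.425 to 0.925 m from the base axis. Payload 6.8 kg.
Tool frame: the origin (TCP) lies at the very end of the fingers, on their centre line; the grasp point (between the pads) lies 19 mm behind it; z points along the fingers, y is the line along which they close (so a half turn about z gives the same grasp; the last joint's range is limited). The gripper opens to 85 mm and grips with 20 to 120 N. Pads are 22 mm wide; open, the fingers measure 114 mm over their backs; the gripper's body (76 mm by 85 mm) begins 54 mm behind the grasp point. The pads swing forward as they close: fully open they stand 13 mm farther back than shut.
Start: joints at [1.078, 0.477, 0.022, 1.555, -0.011, 1.109, -0.083], TCP at [0.253, -0.626, 0.231] pointing down, gripper open.
Joint ranges: [-2.96, 2.96], [-0.34, 2.1], [-1.41, 1.46], [0.24, 2.44], [-1.37, 4.51], [0.17, 1.92], [-2.96, 2.96]. Speed limits (rad/s): [2.39, 2.39, 3.14, 3.14, 3.14, 3.14, 3.14].

### API

Orientations are given as a rotation vector (axis times angle).
In Python, from bench import monitor, optics, r gives the robot as it stands.
- The arm moves only by the shell command python3 -m crank 'ROWS' [OPENING] [FORCE]. ROWS is JSON, a list of rows, each a list of 2 entries, a list of its own where there are three numbers: the shift along the tool's x, y, z in cm, then the turn, a rotation vector about the tool's x, y, z in rad. A call has 1 to 5 rows; each row shifts and turns the commanded pose from where the row before left it, along the tool's axes as they then stand; what a row does not reach is not made up. A row lasts 1/10 s, in which the tool goes at most 50 mm and 8.59 degrees, less where a joint would pass 70% of its speed; a pose out of reach is approached as far as the arm can. A call is refused whole if a number of a shift passes 5 or a number of a turn 0.15, either way. A call with a gripper value outside its range is refused whole. OPENING is the finger opening in cm, from 0 to 8.54, set as the call begins (- or left out, the last holds). The fingers move at their own pace and stop on an object; FORCE is the grip in N (left out, the last holds). Time passes only in rows, so rows that do not move let the fingers close. It gives the time, the measured TCP pose, the force, the opening and the grip force at its end, in the units of the state.
- monitor.get_obs(): the state, without advancing time (a new reading comes with each control period).
- optics.grab_frame(name): name is "side" or "top" or "wrist"; returns (picture, depth): 420x560x3 uint8, red, green, blue; 420x560 float32, m along the optical axis (not along the pixel's ray), 0 where there is no reading.
- optics.camera_model(name): a dict with "vertical_fov" (degrees; the focal length in pixels is half the picture's height over the tangent of half this angle, whatever the lens; pixels are square), "cx", "cy" (the principal point, pixels), "R" (3x3) and "t" (3): a world point X has camera coordinates R X + t; the wrist camera has in their place "hand_eye" (4x4, takes a point from camera to tool coordinates, whose origin is the TCP and whose axes are the flange's). Camera axes: x right, y down, z forward; pixel columns grow to the right and rows downward; lengths in m; the calibration is good to about 2 mm. A picture is of the moment at which its call begins: read the wrist's pose just before it. camera_model takes no time and is no camera call.
- r.hand_in(): hands the job in; it is judged then, once.
The state is a dict: "clock": time; "joints": joint angles; "qvel": joint speeds; "tau": joint torques, N m; "tcp_pos": TCP position; "orientation": TCP orientation; "contact_force": force on the tool from outside, world axes, zero at the start; "moment": the same for the moment, N m; "grip_width": finger opening in m; "gripper_force": force on a finger pad.
Only numpy, scipy, OpenCV 4.12 (cv2) and the standard library are available. Lean on these libraries where they do the work, as an engineer would, in place of code of your own. Each camera call takes 0.05 s, during which the arm holds its last target. There are 200 camera calls.

### The job

Of the three square jars, pick the one whose base fits the square pocket of the metal brace (neither the one too big nor the one that would rattle about in it) and set it fully home in the pocket with its cap still on. Then, with the brace stopping the jar from turning, unscrew the tight cap anticlockwise, stop turning when the threads let go, lift the cap straight up off the jar and finish still holding it level in the gripper, a finger's breadth above the jar's mouth, with the jar left standing in the brace. Leave the other jars and the rest of the clutter where they are.

Things in the scene. Friction and masses are not known exactly. Their poses are not given: they have to be found in the camera images.
- jar: the right jar, white plastic, standing: square body 62 x 62 mm, 65 mm high, sides along its x and y (any quarter turn fits the brace), 0.25 to 0.46 kg; on top a round neck 35 mm across, 16.5 mm high, with lug threads. Origin at the centre of its underside, z up
- jar_mouth (a point): on the right jar's axis, 91 mm above its underside: the top of the sprung round seal (32 mm across) in its mouth once the cap is off. The capped seal is pressed down 3 to 5 mm and pushes the cap up with about 15 N. The cap's lower edge must be above this point to be clear of the jar
- cap: grey ribbed plastic screw cap on the right jar: 54 mm across, 20 mm high, 40 g, 1 mm loose sideways; the jar can be lifted by it. Origin on its axis at the skirt's lower edge, about 70 mm above the jar's underside when tight (5 mm above the square body), z up. Starts 0 to 0.2 rad short of fully tight, where its yaw is the jar's yaw
- cap_top (a point): centre of the cap's top face. Unscrewing: anticlockwise from above, up to about 0.5 Nm; the cap rises 2 mm, comes free about 1.05 rad from fully tight, then the seal pushes it up another 1 to 3 mm; at 1.7 rad the lugs meet a stop. So 1.3 rad from the start always frees it
- jar_small: look-alike, 54 x 54 mm body, 65 mm high, too small for the brace; cap and height as on the right jar, but this cap does not come off; origin at the centre of its underside, z up
- jar_large: look-alike, 70 x 70 mm body, 65 mm high, too big for the brace; cap and height as on the right jar, but this cap does not come off; origin at the centre of its underside, z up
- brace: metal brace fixed to the table: base plate 125 x 125 x 6 mm with an upright square pocket, 65.5 mm wide inside, walls 10 mm thick along its x and y up to 30 mm above the table, flared lips above them to 40 mm (about 78 mm wide at the top). Origin at the centre of the plate's underside, z up
- brace_in (a point): centre of the pocket's floor, 6 mm above the table; axes as the brace
- tape: roll of white thread tape, 56 mm across, 14 mm high; clutter, to be left alone
- wrench: steel wrench, 200 mm, lying; clutter, to be left alone
- driver: screwdriver with a black handle, lying; clutter, to be left alone
- valve: brass ball valve with a black lever, 70 mm long, 48 mm high; clutter, to be left alone
- spray: white bottle, 70 mm across, 190 mm high; clutter, to be left alone
- mug: white mug, 80 mm across, 90 mm high; clutter, to be left alone
Mind the look-alikes: they are no part of the job. Leave any blue look-alike of the cap alone.

How it is judged:
On the way:
1. the right jar stands fully home in the brace with its cap still on (horizontal distance between jar and brace_in below 0.005 m and z of jar in the frame of brace_in below 0.003 m and angle between jar's own z axis and vertical below 0.06 rad and z of cap in the frame of jar below 0.0722 m), for 0.2 s.
At the end, for the whole second after the job is handed in: The right jar stands in the pocket (centred to 5 mm, within 3 mm of its floor, upright); its cap is gripped, still, level to 0.15 rad, not turned past 2.2 rad from tight, over the jar to 12 mm, its lower edge 90 to 132 mm above the jar's underside, not touching the jar (horizontal distance between jar and brace_in below 0.005 m and z of jar in the frame of brace_in below 0.003 m and angle between jar's own z axis and vertical below 0.06 rad and z of cap in the frame of jar between 0.09 and 0.132 m and horizontal distance between cap and jar below 0.012 m and angle between cap's own z axis and vertical below 0.15 rad and angle between the x axis of cap and the x axis of jar, either way round above 0.9 rad and contact force between the fingers and cap above 2 N and contact force between cap and jar below 0.2 N and linear speed of cap below 0.02 m/s); the arm keeps its last pose, push and grip.
It fails at once if one of the other two jars is moved more than 3 cm or tipped (distance of any of jar_small, jar_large from where it was at the start of the episode above 0.03 m or angle between any of jar_small, jar_large's own z axis and vertical above 0.4 rad).
It fails at once if a piece of clutter is moved more than 4 cm (distance of any of tape, wrench, driver, valve, spray, mug from where it was at the start of the episode above 0.04 m).
It fails at once if the jar is tipped over (angle between jar's own z axis and vertical above 0.6 rad).
It also fails if it takes over 54 s, if anything falls off the work surface, if the arm or the gripper's body presses on something with over 40 N, if the wrist force passes 120 N, or if a joint passes its speed limit or range.

## Working session

There is one attempt and no reset: what is moved stays moved. The work goes in short steps, Python scripts to look and compute and a shell command to move; the robot and the scene stay as the last step left them, time stands still between calls to the robot, and variables do not carry over. Pictures are saved under pics/ and viewed, at most 10 in all, crops included, and the job is handed in when it is done.

```bash
ls; mkdir -p pics; python3 - <<'E'
from bench import monitor, optics, r
import cv2,numpy as np
s=monitor.get_obs();print(s)
for n in("top","side"):
    p,d=optics.grab_frame(n);np.savez(f"pics/{n}0.npz",p=p,d=d);cv2.imwrite(f"pics/{n}0.png",p[:,:,::-1]);print(n,optics.camera_model(n))
print(optics.camera_model("wrist"))
E
```

```text
pics
{'clock': 0.0, 'joints': array([ 1.07788524,  0.4777837 ,  0.02233747,  1.55646581, -0.01149456,
        1.10929459, -0.08310291]), 'qvel': array([ 7.66302226e-04, -3.04139022e-04, -5.44759141e-05, -2.58760038e-04,
        1.75056894e-03, -4.51655963e-04, -9.99132041e-04]), 'tau': array([-9.08745028e-05, -5.96458590e+01,  1.60747737e+00, -2.81204313e+01,
        1.22833857e-02,  9.49329376e-03,  3.92941018e-06]), 'tcp_pos': array([ 0.25314525, -0.62508855,  0.23033061]), 'orientation': array([-3.08188875e+00, -6.00436511e-01,  7.60118784e-04]), 'contact_force': array([0.75980873, 0.06160881, 0.76273055]), 'moment': array([0.06068861, 0.02796503, 0.00211665]), 'gripper_force': 0.0, 'grip_width': 0.08546227395519854}
top {'vertical_fov': 57.986467715539746, 'cx': 284.3285403398943, 'cy': 203.50776284867956, 'R': array([[ 0.02748752, -0.99957145, -0.01006693],
       [-0.98617059, -0.02546969, -0.16376465],
       [ 0.16343807,  0.0144292 , -0.98644807]]), 't': array([-0.06340991,  0.57972086,  0.90899965])}
side {'vertical_fov': 55.81572563271733, 'cx': 278.85191454823126, 'cy': 210.694410482493, 'R': array([[-0.99925906, -0.03525856, -0.0154323 ],
       [-0.00431396,  0.50104298, -0.86541165],
       [ 0.03824541, -0.86470386, -0.50082384]]), 't': array([0.57335809, 0.1204752 , 1.06647538])}
{'vertical_fov': 65.96092792141276, 'cx': 281.3041316640981, 'cy': 213.21971588308355, 'hand_eye': array([[ 6.28243142e-04, -9.53205632e-01, -3.02322062e-01,
         7.82831119e-02],
       [ 9.99999801e-01,  6.15792005e-04,  1.36498836e-04,
         4.73867045e-04],
       [ 5.60560494e-05, -3.02322087e-01,  9.53205829e-01,
        -1.41229236e-01],
       [ 0.00000000e+00,  0.00000000e+00,  0.00000000e+00,
         1.00000000e+00]])}
```

View pics/top0.png

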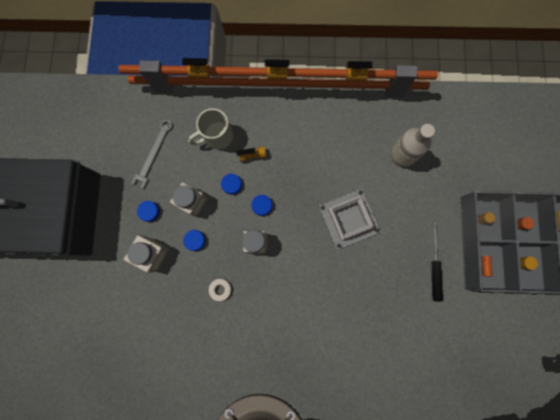

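View pics/side0.png

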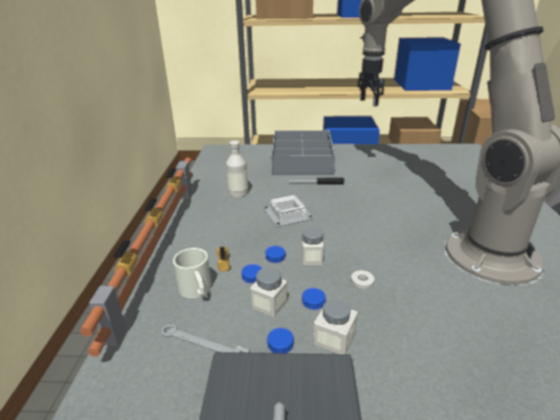

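The top view shows three capped square jars at about (186,197), (142,253) and (254,242). The brace is at (350,218) and the blue caps are decoys. The side view shows the same jars at (268,292), (336,325) and (313,247). Next I'll size the jars from the depth data.

```bash
cat > h.py <<'E'
import numpy as np,cv2
from bench import monitor,optics
from scipy.spatial.transform import Rotation as Ro
def cloud(n,d,m=None):
    m=m or optics.camera_model(n);h,w=d.shape
    f=h/2/np.tan(np.radians(m["vertical_fov"]/2))
    v,u=np.mgrid[:h,:w];C=np.stack([(u-m["cx"])/f*d,(v-m["cy"])/f*d,d],-1)
    if n=="wrist": return C
    W=(C-m["t"])@m["R"];W[d==0]=np.nan;return W
def proj(n,X):
    m=optics.camera_model(n);f=210/np.tan(np.radians(m["vertical_fov"]/2));c=m["R"]@X+m["t"]
    return c[:2]/c[2]*f+[m["cx"],m["cy"]]
E
python3 - <<'E'
from h import *
D={n:np.load(f"pics/{n}0.npz") for n in("top","side")}
W={n:cloud(n,D[n]["d"]) for n in D}
T=W["top"]
for nm,(u,v) in dict(A=(186,197),B=(142,253),C=(254,242),brace=(350,218)).items():
    c=np.nanmedian(T[v-4:v+5,u-4:u+5].reshape(-1,3),0);print(nm,c.round(3))
    for n in W:
        P=W[n].reshape(-1,3);q=P[(np.hypot(*(P[:,:2]-c[:2]).T)<(.11 if nm=="brace" else .06))]
        if nm=="brace":
            for lo,hi in((.003,.012),(.033,.045)):
                s=q[(q[:,2]>lo)&(q[:,2]<hi)];r=cv2.minAreaRect(s[:,:2].astype(np.float32));print(n,lo,len(s),r)
        else:
            t=q[(q[:,2]>.083)];s=q[(q[:,2]>.012)&(q[:,2]<.068)]
            if len(t)>3: print(n,"cap",len(t),cv2.minEnclosingCircle(t[:,:2].astype(np.float32)),np.median(t[:,2]))
            r=cv2.minAreaRect(s[:,:2].astype(np.float32));print(n,len(s),r)
    if nm!="brace":
        a,b=proj("top",np.array([c[0],c[1],.05]));
ims=[cv2.resize(D["top"]["p"][v-28:v+28,u-28:u+28,::-1],(260,260),interpolation=cv2.INTER_CUBIC) for u,v in((186,197),(145,253),(256,240),)]
ims2=[cv2.resize(D["side"]["p"][v-35:v+35,u-35:u+35,::-1],(260,260),interpolation=cv2.INTER_CUBIC) for u,v in((268,290),(336,325),(313,247))]
cv2.imwrite("pics/crop1.png",np.vstack([np.hstack(ims),np.hstack(ims2)]))
E
```

```text
A [0.584 0.19  0.089]
top cap 386 ((0.5874214172363281, 0.19715899229049683), 0.02733638510107994) 0.08903995228766277
top 319 ((0.5874001979827881, 0.19748994708061218), (0.0634993463754654, 0.06230992451310158), 62.44949722290039)
side cap 366 ((0.5893059968948364, 0.20084679126739502), 0.029154902324080467) 0.09088562408036999
side 842 ((0.5897321701049805, 0.20288904011249542), (0.0621722936630249, 0.06208017095923424), 61.76042938232422)
B [0.447 0.286 0.088]
top cap 421 ((0.44705694913864136, 0.29482516646385193), 0.027605222538113594) 0.08787946177845428
top 580 ((0.44677504897117615, 0.29396799206733704), (0.07124105095863342, 0.07035794854164124), 63.96059799194336)
side cap 471 ((0.4495109021663666, 0.2982454299926758), 0.027679799124598503) 0.08966785839482104
side 1155 ((0.4492574632167816, 0.2994194030761719), (0.07150537520647049, 0.07027573883533478), 64.30766296386719)
C [0.48  0.021 0.088]
top cap 400 ((0.4833701550960541, 0.02343134395778179), 0.027076035737991333) 0.08809706108772059
top 118 ((0.4828086793422699, 0.022827839478850365), (0.053754352033138275, 0.05221651494503021), 89.83029174804688)
side cap 226 ((0.4868552088737488, 0.02915324829518795), 0.028168052434921265) 0.08977646007409518
side 419 ((0.4862728416919708, 0.03208708390593529), (0.05425307899713516, 0.0489414781332016), 0.5932216048240662)
brace [ 0.554 -0.22   0.005]
top 0.003 1618 ((0.5551463961601257, -0.21654780209064484), (0.20302951335906982, 0.21253564953804016), 61.845951080322266)
top 0.033 408 ((0.5527245402336121, -0.21861675381660461), (0.08587313443422318, 0.08690881729125977), 23.14051628112793)
side 0.003 492 ((0.5487574338912964, -0.22529584169387817), (0.20760421454906464, 0.19754472374916077), 8.89812183380127)
side 0.033 200 ((0.5548917651176453, -0.21568343043327332), (0.08544355630874634, 0.08825860917568207), 24.282711029052734)
```

View pics/crop1.png

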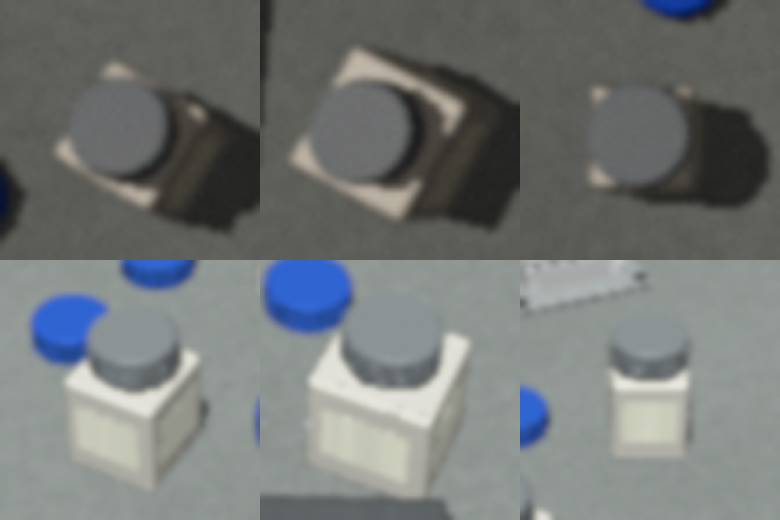

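Jars in the top view:
- A at (186,197) is 62 mm.
- B at (142,253) is 70–71 mm.
- C at (254,242) is 54 mm.

A fits the 65.5 mm pocket. The enlarged crop agrees, with A's rim around its cap between B's wide one and C's narrow one. A is at about (0.588, 0.199) with yaw 62°. The brace is at about (0.554, -0.217) with yaw 23.7°. I'll move above A.

```bash
R='[[[3.1,-3.2,0],[0,0,0]],[[3.1,-3.2,0],[0,0,0]],[[3.1,-3.2,0],[0,0,0]],[[3.1,-3.2,0],[0,0,0]],[[3.1,-3.2,0],[0,0,0]]]' ; unset R
python3 -m crank '[[[3.1,-3.2,0],[0,0,0]],[[3.1,-3.2,0],[0,0,0]],[[3.1,-3.2,0],[0,0,0]],[[3.1,-3.2,0],[0,0,0]],[[3.1,-3.2,0],[0,0,0]]]' 8.54 60
python3 -m crank '[[[3.1,-3.2,0],[0,0,0]],[[3.1,-3.2,0],[0,0,0]],[[3.1,-3.2,0],[0,0,0]],[[3.1,-3.2,0],[0,0,0]],[[3.1,-3.2,0],[0,0,0]]]'
python3 -m crank '[[[3.1,-3.2,0],[0,0,0]],[[3.1,-3.2,0],[0,0,0]],[[3.1,-3.2,0],[0,0,0]],[[3.1,-3.2,0],[0,0,0]],[[3.1,-3.2,0],[0,0,0]]]'
python3 -m crank '[[[3.1,-3.2,0],[0,0,0]],[[3.1,-3.2,0],[0,0,0]],[[3.1,-3.2,0],[0,0,0]],[[3.1,-3.2,0],[0,0,0]],[[2,-2,0],[0,0,0]]]'
python3 -m crank '[[[0,0,0],[0,0,-0.14]],[[0,0,0],[0,0,-0.14]],[[0,0,0],[0,0,-0.14]],[[0,0,0],[0,0,-0.14]],[[0,0,0],[0,0,-0.14]]]'
python3 -m crank '[[[0,0,0],[0,0,0]],[[0,0,0],[0,0,0]]]'
cat >> h.py <<'E'
def state():
    s=monitor.get_obs();M=Ro.from_rotvec(s["orientation"]).as_matrix();return s,np.array(s["tcp_pos"]),M
def rel(target,yaw_deg):
    "shift (cm, tool axes) and tool-frame rotvec to a downward pose at target with tool-x yaw (mod 180)"
    s,p,M=state();best=None
    for k in(0,180):
        y=np.radians(yaw_deg+k);G=np.array([[np.cos(y),np.sin(y),0],[np.sin(y),-np.cos(y),0],[0,0,-1]])
        w=Ro.from_matrix(M.T@G).as_rotvec()
        if best is None or np.linalg.norm(w)<np.linalg.norm(best):best=w
    return (M.T@(np.array(target)-p)*100).round(2),best.round(3)
def wrist():
    s,p,M=state();im,d=optics.grab_frame("wrist");m=optics.camera_model("wrist");C=cloud("wrist",d)
    H=np.array(m["hand_eye"]);W=(C@H[:3,:3].T+H[:3,3])@M.T+p;W[d==0]=np.nan
    return im,W
E
python3 - <<'E'
from h import *
s,p,M=state();print(s["clock"],p,np.degrees(np.arctan2(M[1,0],M[0,0])),M[2],s["joints"].round(2),s["contact_force"])
im,W=wrist();cv2.imwrite("pics/w1.png",im[:,:,::-1]);P=W.reshape(-1,3)
q=P[np.hypot(P[:,0]-.588,P[:,1]-.199)<.06]
t=q[q[:,2]>.083];b=q[(q[:,2]>.015)&(q[:,2]<.068)]
print(len(t),cv2.minEnclosingCircle(t[:,:2].astype(np.float32)),np.median(t[:,2]))
print(len(b),cv2.minAreaRect(b[:,:2].astype(np.float32)),np.percentile(b[:,2],[5,50,95]))
E
```

```text
clock: 0.6
tcp_pos: [0.3372, -0.4172, 0.231]
orientation: [-3.083, -0.601, 0.001]
contact_force: [0.2, 0.5, 0.3]
grip_width: 0.0857
gripper_force: 0.0
clock: 1.1
tcp_pos: [0.4207, -0.2109, 0.2312]
orientation: [3.084, 0.6, -0.0]
contact_force: [1.0, 0.3, 0.6]
grip_width: 0.0853
gripper_force: 0.0
clock: 1.6
tcp_pos: [0.5044, -0.0046, 0.2312]
orientation: [3.084, 0.6, -0.0]
contact_force: [1.0, -1.9, 0.2]
grip_width: 0.0852
gripper_force: 0.0
clock: 2.1
tcp_pos: [0.5822, 0.1889, 0.2309]
orientation: [-3.081, -0.605, 0.0]
contact_force: [-0.3, -0.2, 0.0]
grip_width: 0.0852
gripper_force: 0.0
clock: 2.6
tcp_pos: [0.5819, 0.1848, 0.2308]
orientation: [-2.686, -1.629, 0.002]
contact_force: [-0.2, -0.0, -0.1]
grip_width: 0.0858
gripper_force: 0.0
clock: 2.8
tcp_pos: [0.582, 0.1848, 0.231]
orientation: [-2.694, -1.616, 0.001]
contact_force: [-0.1, 0.2, -0.3]
grip_width: 0.0856
gripper_force: 0.0
2.8 [0.58200767 0.18477452 0.23097126] 61.928027849252985 [-3.65210022e-04 -5.17150641e-04 -9.99999800e-01] [ 0.02  0.43 -0.57  1.69  0.26  1.1  -1.12] [-0.07742272  0.19014134 -0.31253523]
33358 ((0.5854590535163879, 0.19477123022079468), 0.059856247156858444) 0.3034121193290944
1408 ((0.5896695256233215, 0.20030629634857178), (0.06121315434575081, 0.06197722628712654), 61.836341857910156) [0.03060937 0.06285964 0.06456713]
```

```bash
python3 - <<'E'
from h import *
im,W=wrist();P=W.reshape(-1,3)
q=P[np.hypot(P[:,0]-.588,P[:,1]-.199)<.06]
t=q[(q[:,2]>.083)&(q[:,2]<.1)]
c=cv2.minEnclosingCircle(t[:,:2].astype(np.float32));print(len(t),c,np.median(t[:,2]))
print(rel([.589,.1995,.115],61.9))
E
```

```text
2798 ((0.5888357162475586, 0.19937284290790558), 0.02765107899904251) 0.08880815402606707
(array([ 1.62, -0.07, 11.61]), array([-0.   ,  0.   ,  0.002]))
```

View pics/w1.png

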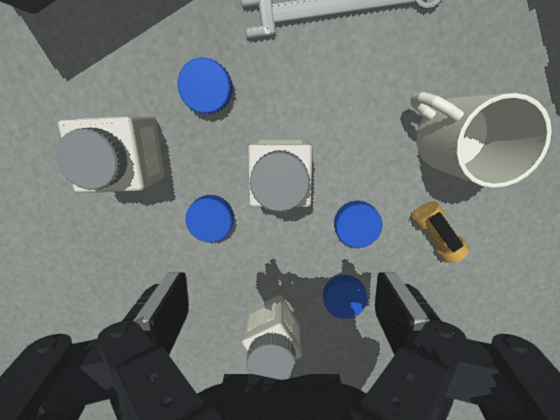

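The wrist view shows jar A at (280,180), square to the fingers. The large jar is at (90,158), the small one at (272,345), and nothing is near the fingers' path. I'll descend and grip the cap.

```bash
python3 -m crank '[[[1.6,-0.1,3],[0,0,0]],[[0,0,4.5],[0,0,0]],[[0,0,4],[0,0,0]],[[0,0,3],[0,0,0]],[[0,0,1.9],[0,0,0]]]' | tail -5
python3 -m crank '[[[0,0,0],[0,0,0]],[[0,0,0],[0,0,0]],[[0,0,0],[0,0,0]],[[0,0,0],[0,0,0]],[[0,0,0],[0,0,0]]]' 4.5 70
python3 -m crank '[[[0,0,0],[0,0,0]],[[0,0,0],[0,0,0]],[[0,0,0],[0,0,0]]]'
python3 -c "
from h import *
print(rel([.5889,.1994,.066],61.9))"
```

```text
tcp_pos: [0.5873, 0.199, 0.0645]
orientation: [-2.692, -1.619, 0.006]
contact_force: [0.2, -0.7, -0.1]
grip_width: 0.0853
gripper_force: 0.0
clock: 3.9
tcp_pos: [0.589, 0.2004, 0.0688]
orientation: [2.691, 1.622, 0.003]
contact_force: [-3.9, 1.2, 6.3]
grip_width: 0.052
gripper_force: 73.6
clock: 4.2
tcp_pos: [0.589, 0.2004, 0.0688]
orientation: [2.691, 1.622, 0.002]
contact_force: [-3.9, 0.4, 8.4]
grip_width: 0.0521
gripper_force: 73.6
(array([-0.09,  0.04,  0.28]), array([ 0.001, -0.001,  0.004]))
```

```bash
python3 -m crank '[[[0,0,-1],[0,0,0]],[[0,0,-3],[0,0,0]],[[0,0,-4],[0,0,0]],[[0,0,-4],[0,0,0]],[[0,0,0],[0,0,0]]]'
python3 -m crank '[[[0,0,0],[0,0,0]],[[0,0,0],[0,0,0]]]'
python3 - <<'E'
from h import *
s,p,M=state();im,W=wrist();cv2.imwrite("pics/w2.png",im[:,:,::-1])
print(rel([.5537,-.2170,p[2]],23.7))
E
```

```text
clock: 4.7
tcp_pos: [0.5923, 0.2012, 0.1939]
orientation: [2.689, 1.62, 0.017]
contact_force: [1.4, 0.9, -3.9]
grip_width: 0.0519
gripper_force: 75.1
clock: 4.9
tcp_pos: [0.5877, 0.1985, 0.1856]
orientation: [2.691, 1.621, -0.005]
contact_force: [0.2, 0.7, -5.9]
grip_width: 0.0521
gripper_force: 75.0
(array([-38.32,  16.42,   0.05]), array([-0.001,  0.004,  0.671]))
```

View pics/w2.png

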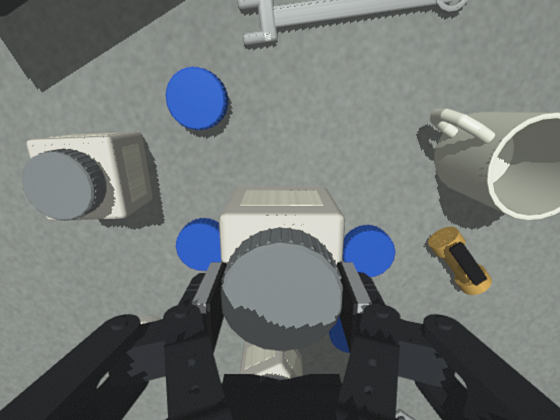

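The wrist view shows the jar held level under the gripper, with its cap at (282,290). It hangs about 117 mm up. I'll carry it over to the brace and turn it.

```bash
python3 -m crank '[[[-1.5,0.6,0],[0,0,0]],[[-3,1.3,0],[0,0,0]],[[-4,1.7,0],[0,0,0]],[[-4,1.7,0],[0,0,0]],[[-4,1.7,0],[0,0,0]]]' |tail -5
python3 -m crank '[[[-4,1.7,0],[0,0,0]],[[-4,1.7,0],[0,0,0]],[[-4,1.7,0],[0,0,0]],[[-4,1.7,0],[0,0,0]],[[-3,1.3,0],[0,0,0]]]' |tail -5
python3 -m crank '[[[-2,0.9,0],[0,0,0]],[[-0.8,0.4,0],[0,0,0]],[[0,0,0],[0,0,0.08]],[[0,0,0],[0,0,0.12]],[[0,0,0],[0,0,0.12]]]' |tail -5
python3 -m crank '[[[0,0,0],[0,0,0.12]],[[0,0,0],[0,0,0.12]],[[0,0,0],[0,0,0.08]],[[0,0,0],[0,0,0.03]],[[0,0,0],[0,0,0]]]' |tail -5
python3 -m crank '[[[0,0,0],[0,0,0]],[[0,0,0],[0,0,0]],[[0,0,0],[0,0,0]]]' 
python3 - <<'E'
from h import *
s,p,M=state();print(s["joints"].round(2),np.degrees(np.arctan2(M[1,0],M[0,0])))
im,W=wrist();cv2.imwrite("pics/w3.png",im[:,:,::-1]);np.save("pics/w3.npy",W)
W2=[];
for n in("top","side"):
    im2,d=optics.grab_frame(n);P=cloud(n,d).reshape(-1,3)
    q=P[np.hypot(P[:,0]-p[0],P[:,1]-p[1])<.06]
    b=q[(q[:,2]>.12)&(q[:,2]<.178)];print(n,"jar",len(b),cv2.minAreaRect(b[:,:2].astype(np.float32)))
P=W.reshape(-1,3);q=P[np.hypot(P[:,0]-.5537,P[:,1]+.217)<.11]
b=q[(q[:,2]>.03)&(q[:,2]<.046)];print("brace rim wrist",len(b),cv2.minAreaRect(b[:,:2].astype(np.float32)))
print(rel([.5537,-.2170,p[2]],23.7))
E
```

```text
tcp_pos: [0.5722, 0.0179, 0.1861]
orientation: [-2.691, -1.621, 0.004]
contact_force: [0.1, 0.6, -4.6]
grip_width: 0.0519
gripper_force: 75.0
tcp_pos: [0.5541, -0.1895, 0.1861]
orientation: [-2.693, -1.617, 0.005]
contact_force: [0.0, 0.2, -5.6]
grip_width: 0.0522
gripper_force: 75.0
tcp_pos: [0.5542, -0.2147, 0.1865]
orientation: [-2.915, -1.166, 0.001]
contact_force: [0.2, -0.1, -4.8]
grip_width: 0.0522
gripper_force: 75.1
tcp_pos: [0.5545, -0.2149, 0.1869]
orientation: [-3.073, -0.65, 0.001]
contact_force: [0.4, -0.0, -5.7]
grip_width: 0.0524
gripper_force: 75.0
clock: 7.25
tcp_pos: [0.5548, -0.2156, 0.1872]
orientation: [-3.074, -0.648, 0.0]
contact_force: [0.1, 0.5, -5.2]
grip_width: 0.0521
gripper_force: 75.0
[ 0.52  0.41 -0.33  1.78  0.16  0.98 -1.03] 23.80001425608857
top jar 84 ((0.534095048904419, -0.20466670393943787), (0.07799999415874481, 0.03697361424565315), 63.47560501098633)
side jar 445 ((0.5619766116142273, -0.19321709871292114), (0.04465485364198685, 0.08228543400764465), 72.8006362915039)
brace rim wrist 1427 ((0.5787491798400879, -0.20658615231513977), (0.0320436991751194, 0.0863032266497612), 22.18096160888672)
(array([-0.15,  0.07,  0.01]), array([-0.   , -0.   ,  0.001]))
```

View pics/w3.png

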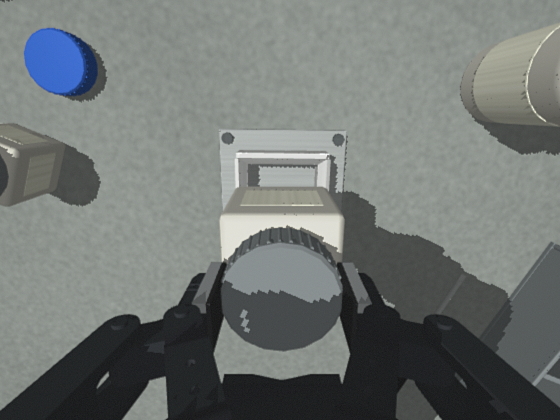

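The wrist view shows the jar over the pocket and parallel to it. The pocket's far lip is at (282,157), and the plate edges at u=220 and u=347 are roughly symmetric about the jar. I'll check the lateral offset in the tool frame.

```bash
python3 - <<'E'
from h import *
s,p,M=state();W=np.load("pics/w3.npy").reshape(-1,3)
def show(lo,hi,nm,rad):
    L=(W-p)@M; m=(W[:,2]>lo)&(W[:,2]<hi)&(np.hypot(L[:,0],L[:,1])<rad);q=L[m]
    print(nm,len(q),"x",np.percentile(q[:,0],[1,99]).round(4),"y",np.percentile(q[:,1],[1,50,99]).round(4))
show(.036,.043,"rim",.075);show(.004,.009,"plate",.095);show(.125,.15,"jar wall",.06);show(.15,.175,"jar wall hi",.06)
E
```

```text
rim 874 x [0.0115 0.0414] y [-0.0414  0.0001  0.0441]
plate 4614 x [-0.0123  0.0603] y [-0.0602  0.001   0.0625]
jar wall 914 x [0.0299 0.0317] y [-0.0287  0.0002  0.0294]
jar wall hi 1434 x [0.0301 0.0317] y [-0.0284  0.0008  0.0294]
```

```bash
python3 -m crank '[[[-0.15,0.1,1],[0,0,0]],[[0,0,2.5],[0,0,0]],[[0,0,2.5],[0,0,0]],[[0,0,1.5],[0,0,0]],[[0,0,0],[0,0,0]]]' |tail -5
python3 -m crank '[[[0,0,0.5],[0,0,0]],[[0,0,0.5],[0,0,0]],[[0,0,0.5],[0,0,0]],[[0,0,0.5],[0,0,0]],[[0,0,0],[0,0,0]]]'
python3 -m crank '[[[0,0,0.4],[0,0,0]],[[0,0,0.4],[0,0,0]],[[0,0,0.3],[0,0,0]],[[0,0,0],[0,0,0]]]'
python3 -c "
from h import *
print(rel([.5545,-.217,.0748],23.7))"
```

```text
tcp_pos: [0.5519, -0.2167, 0.1096]
orientation: [-3.072, -0.647, 0.007]
contact_force: [-0.5, 0.6, -5.0]
grip_width: 0.0518
gripper_force: 75.1
clock: 8.4
tcp_pos: [0.5534, -0.217, 0.0917]
orientation: [-3.074, -0.647, 0.001]
contact_force: [-0.9, 0.3, -4.7]
grip_width: 0.0524
gripper_force: 75.0
clock: 8.8
tcp_pos: [0.5535, -0.2171, 0.0807]
orientation: [-3.074, -0.647, 0.001]
contact_force: [-0.3, -0.1, -5.0]
grip_width: 0.0519
gripper_force: 75.0
(array([0.1 , 0.04, 0.59]), array([-0.001,  0.001,  0.001]))
```

Going in freely. I'll take the last 6 mm plus a light push.

```bash
python3 -m crank '[[[0,0,0.3],[0,0,0]],[[0,0,0.2],[0,0,0]],[[0,0,0.1],[0,0,0]],[[0,0,0.1],[0,0,0]],[[0,0,0],[0,0,0]]]'
python3 -m crank '[[[0,0,0.05],[0,0,0]],[[0,0,0.05],[0,0,0]],[[0,0,0],[0,0,0]],[[0,0,0],[0,0,0]]]'
python3 - <<'E'
from h import *
s,p,M=state()
for n in("top","side"):
    im,d=optics.grab_frame(n);P=cloud(n,d).reshape(-1,3)
    q=P[np.hypot(P[:,0]-p[0],P[:,1]-p[1])<.043]
    b=q[(q[:,2]>.045)&(q[:,2]<.078)];print(n,len(b),b.min(0),b.max(0),np.histogram(b[:,2],np.arange(.046,.079,.002)))
E
```

```text
clock: 9.3
tcp_pos: [0.5539, -0.217, 0.075]
orientation: [3.074, 0.647, -0.0]
contact_force: [-3.2, 1.3, 3.3]
grip_width: 0.0521
gripper_force: 75.8
clock: 9.7
tcp_pos: [0.5539, -0.217, 0.0747]
orientation: [3.074, 0.647, 0.0]
contact_force: [-5.5, 2.9, 10.9]
grip_width: 0.0518
gripper_force: 76.7
top 134 [ 0.51384085 -0.23447707  0.04732241] [ 0.57786961 -0.17944175  0.076428  ] (array([ 3,  1,  2,  4,  2,  4,  2,  1,  2,  7, 14, 30, 42, 18,  1,  1]), array([0.046, 0.048, 0.05 , 0.052, 0.054, 0.056, 0.058, 0.06 , 0.062,
       0.064, 0.066, 0.068, 0.07 , 0.072, 0.074, 0.076, 0.078]))
side 259 [ 0.51733584 -0.23034258  0.04501633] [ 0.59347186 -0.17537234  0.07742029] (array([11, 17, 14, 10, 11, 16, 16, 12, 15, 13, 19, 14, 47, 25,  5,  3]), array([0.046, 0.048, 0.05 , 0.052, 0.054, 0.056, 0.058, 0.06 , 0.062,
       0.064, 0.066, 0.068, 0.07 , 0.072, 0.074, 0.076, 0.078]))
```

The jar is home: the TCP is at 0.0747, as predicted. Next I'll unscrew anticlockwise, which is negative about tool z, rising a little with the thread.

```bash
python3 -m crank '[[[0,0,-0.05],[0,0,-0.08]],[[0,0,-0.02],[0,0,-0.1]],[[0,0,-0.02],[0,0,-0.1]],[[0,0,-0.02],[0,0,-0.1]],[[0,0,-0.02],[0,0,-0.1]]]' 4.5 90
python3 -c "
from h import *
s,p,M=state();print(s['moment'],np.degrees(np.arctan2(M[1,0],M[0,0])))"
python3 -m crank '[[[0,0,-0.02],[0,0,-0.1]],[[0,0,-0.02],[0,0,-0.1]],[[0,0,-0.02],[0,0,-0.1]],[[0,0,-0.02],[0,0,-0.1]]]'
python3 -c "
from h import *
s,p,M=state();print(s['moment'],np.degrees(np.arctan2(M[1,0],M[0,0])))"
```

```text
clock: 10.3
tcp_pos: [0.555, -0.2171, 0.0756]
orientation: [2.829, 1.364, 0.003]
contact_force: [-1.6, 2.9, 4.1]
grip_width: 0.0517
gripper_force: 92.9
[ 0.24050741  0.28138787 -0.17321375] 51.4802069283919
clock: 10.7
tcp_pos: [0.5547, -0.217, 0.0766]
orientation: [2.501, 1.899, 0.002]
contact_force: [-4.4, 1.8, 7.4]
grip_width: 0.0518
gripper_force: 93.3
[ 0.30031218  0.70796852 -0.08950289] 74.40814567554006
```

```bash
python3 -m crank '[[[0,0,-0.02],[0,0,-0.1]],[[0,0,-0.03],[0,0,-0.1]],[[0,0,-0.03],[0,0,-0.1]],[[0,0,-0.03],[0,0,-0.1]],[[0,0,-0.02],[0,0,-0.06]]]'
python3 -m crank '[[[0,0,0],[0,0,0]],[[0,0,0],[0,0,0]]]'
python3 -c "
from h import *
s,p,M=state();print(s['moment'],np.degrees(np.arctan2(M[1,0],M[0,0])),s['joints'].round(2))
im,W=wrist();cv2.imwrite('pics/w4.png',im[:,:,::-1])"
```

```text
clock: 11.2
tcp_pos: [0.5543, -0.2172, 0.0775]
orientation: [2.004, 2.419, 0.001]
contact_force: [-2.8, 1.3, 3.7]
grip_width: 0.0516
gripper_force: 93.0
clock: 11.4
tcp_pos: [0.5541, -0.2172, 0.0773]
orientation: [2.01, 2.414, 0.0]
contact_force: [-3.1, 1.5, 5.9]
grip_width: 0.0515
gripper_force: 93.2
[0.29988859 0.72093376 0.03258379] 100.43630723504944 [ 0.73  0.61 -0.62  1.84  0.46  0.84  0.06]
```

View pics/w4.png

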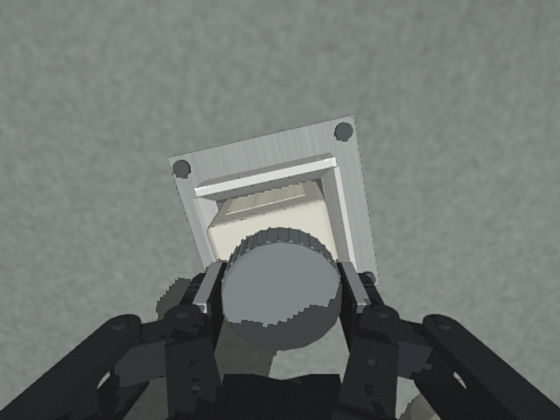

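The wrist view shows the jar still square in the brace, with its body at (270,225) tilted relative to the gripper, so the cap has turned and not the jar. The torque has dropped to about 0. I'll lift.

```bash
python3 -m crank '[[[0,0,-0.2],[0,0,0]],[[0,0,-0.3],[0,0,0]],[[0,0,-0.4],[0,0,0]],[[0,0,-0.4],[0,0,0]],[[0,0,-0.6],[0,0,0]]]'
python3 -m crank '[[[0,0,-0.6],[0,0,0]],[[0,0,-0.6],[0,0,0]],[[0,0,-0.5],[0,0,0]],[[0,0,-0.2],[0,0,0]],[[0,0,0],[0,0,0]]]'
python3 -m crank '[[[0,0,0],[0,0,0]],[[0,0,0],[0,0,0]],[[0,0,0],[0,0,0]],[[0,0,0],[0,0,0]],[[0,0,0],[0,0,0]]]'
python3 - <<'E'
from h import *
s,p,M=state();print(M[2],np.degrees(np.arctan2(M[1,0],M[0,0])))
a,_=wrist();b,d=optics.grab_frame("side");u,v=proj("side",p).astype(int)
P=cloud("side",d).reshape(-1,3);q=P[np.hypot(P[:,0]-p[0],P[:,1]-p[1])<.043];print(np.histogram(q[:,2],np.arange(.06,.15,.004)))
c=cv2.resize(b[v-45:v+45,u-45:u+45],(420,420),interpolation=cv2.INTER_CUBIC)
cv2.imwrite("pics/end.png",np.hstack([a[:,100:460],c])[:,:,::-1])
E
```

```text
clock: 11.95
tcp_pos: [0.554, -0.2172, 0.0961]
orientation: [2.008, 2.416, 0.0]
contact_force: [0.4, 0.5, 0.9]
grip_width: 0.0518
gripper_force: 93.7
clock: 12.45
tcp_pos: [0.554, -0.2172, 0.1151]
orientation: [2.008, 2.416, 0.0]
contact_force: [-0.4, -0.1, -0.3]
grip_width: 0.0514
gripper_force: 93.7
clock: 12.95
tcp_pos: [0.5538, -0.2171, 0.1146]
orientation: [-2.008, -2.416, 0.0]
contact_force: [0.0, 0.6, -0.6]
grip_width: 0.0515
gripper_force: 93.7
[ 1.30544486e-04 -1.39603032e-04 -9.99999982e-01] 100.5422003504143
(array([29, 32, 59, 65, 14,  9, 36, 21,  8, 36,  0,  0,  0,  1, 18, 20, 26,
       30, 51, 94, 12, 11]), array([0.06 , 0.064, 0.068, 0.072, 0.076, 0.08 , 0.084, 0.088, 0.092,
       0.096, 0.1  , 0.104, 0.108, 0.112, 0.116, 0.12 , 0.124, 0.128,
       0.132, 0.136, 0.14 , 0.144, 0.148]))
```

View pics/end.png

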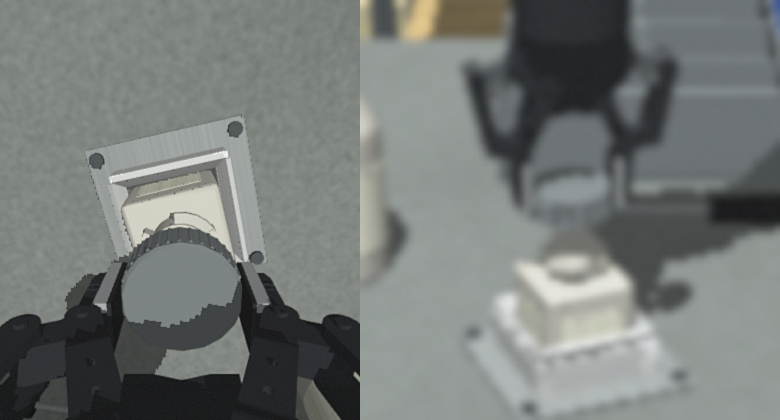

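The picture shows the cap held level, with a clear gap above the open neck. The cap edge is at about 0.116 and the mouth at 0.097. The jar is standing home in the brace.

```bash
python3 -c "
from bench import r
print(r.hand_in())"
```

```text
the job is handed in; nothing more can be done
None
```

I set the 62 mm jar home in the brace, unscrewed its cap and lifted it off; the cap is held level about 19 mm above the mouth, and the job was handed in at about 13 s (no verdict came back).

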